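# Bond a layered compact in the bench press

### The job

A round compact is being bonded in the bench press, and its wide base already sits in the nest of the pulled-out slide: lay the mid-sized metal pan on the base and then the small cover on the pan, each flat and centred so that an even ledge shows all round, and let go of them. Push the slide fully home under the ram, then take the spring-return lever by its handle, bring it down past two clicks to the third, close to the end of its travel, and finish while still holding the handle there so that the pad keeps squeezing the stack. Leave the other goods on the table where they stand.

Things in the scene. Friction and masses are not known exactly. Their poses are not given: they have to be found in the camera images.
- press: Grey C-frame bench press, fixed, foot 300 x 130 mm, 240 mm tall. Origin on the table straight below the ram; x points from the front (slide knob side) to the column, y to the lever's side, z up. Head: y = -30 to 30 mm, x = -34 mm and back, from 115 mm up; lever hub out to x = -54 mm. Rails beside the slide: 30 mm high, at y = +-49 mm. Yaw within 0.12 rad.
- slide (a joint): Position of the aluminium slide in m along the press's x axis: 0 = pulled out to the front (nest centre 120 mm in front of the ram axis, the start), 0.12 = fully home with the nest centred under the ram, against a stop. It drags with about 2 N and stays where it is left.
- slide_knob (a point): Centre of the wooden upright knob at the front end of the slide, 18 mm diameter, 40 mm tall, its top 20 mm above this point, which is 47 mm above the table; it stands 105 mm in front of the nest centre and moves with the slide.
- lever (a joint): Angle of the spring-return lever in rad: 0 = up, at rest; grows as the handle is brought down. Clicks (sprung detents, felt as dips in the force; marked by three brass studs) at 0.30, 0.60 and 0.90; end stop at 0.94. Let go, it springs back up to 0. Takes 2 to 10 N at the handle. Drives the ram down 20 mm per rad.
- handle_mid (a point): Middle of the lever's wooden grip: a freely revolving round bar, 26 mm diameter, 100 mm long, level along the press's x axis and held at its column-side end: free from above and both sides. It circles 190 mm about lever_pivot: at rest at press x = -105, y = 156, z = 294 mm (35 degrees above level), at the third click y = 182, z = 131 mm (16.6 degrees below).
- handle: The same revolving grip bar, as the part that must be held; origin at its column-side end on its axis.
- pad: Black rubber pad, 32 mm diameter, under the ram; origin at the centre of its underside, 69 mm above the table at rest, 12 mm above the finished stack. It is sprung (4 N per mm) and presses the stack with about 20 N at the third click.
- base_mid (a point): Centre of the compact's grey base, a flat disc of 66 mm diameter, 12 mm thick, loose in the ring of the nest (ring 5 mm high, inside diameter 68 mm); its top lies 39 mm above the table.
- pan_mid (a point): Centre of the metal pan, a flat disc of 54 mm diameter, 10 mm thick, lying on the table at the start; z axis up. 40 g.
- cover_mid (a point): Centre of the white cover, a flat disc of 42 mm diameter, 8 mm thick, lying on the table at the start; z axis up. 22 g.
- pan: The metal pan itself; origin at the centre of its underside.
- cover: The cover itself; origin at the centre of its underside.
- palette: Bystander: black flat palette, 40 x 95 x 12 mm, lying between the places of the loose discs; origin at the centre of its underside.
- bin_gloss: Bystander: clear plastic bin of tubes, 200 x 150 x 90 mm; origin at the centre of its underside.
- serum: Bystander: amber bottle standing, 38 mm diameter, 100 mm tall; origin at the centre of its underside.
- cream: Bystander: white jar, 60 mm diameter, 45 mm tall; origin at the centre of its underside.
- lipstick: Bystander: lipstick tube standing, 21 mm diameter, 75 mm tall; origin at the centre of its underside.
- carton: Bystander: cardboard carton 75 x 90 x 65 mm; origin at the centre of its underside.
- labels: Bystander: paper label roll lying flat, 90 mm diameter, 30 mm tall; origin at the centre of its underside.
- lever_pivot (a point): Point on the lever's pivot axis (which runs along the press's x axis) level with the middle of the grip: press x = -105, y = 0, z = 185 mm. Its axes are the press's.
Things that resemble listed ones, but are neither listed nor needed, are in the scene too. Leave any brown, green or turquoise look-alike of the pan alone.

How it is judged (in metres and radians):
On the way, in this order (a step that is already met when the one before it is completed fails the run):
1. the pan lies flat and centred on the base, let go (horizontal distance between pan_mid and base_mid below 0.006 m and z of pan_mid in the frame of base_mid between 0.009 and 0.013 m and angle between pan_mid's own z axis and vertical below 0.06 rad and contact force between the fingers and pan below 0.3 N), for 0.2 s.
2. the cover lies flat and centred on the pan, let go (all of step 1 and horizontal distance between cover_mid and pan_mid below 0.006 m and z of cover_mid in the frame of pan_mid between 0.007 and 0.011 m and angle between cover_mid's own z axis and vertical below 0.06 rad and contact force between the fingers and cover below 0.3 N), for 0.2 s.
3. the slide is fully home with the stack still centred, the lever still up (value of joint slide above 0.115 m and horizontal distance between pan_mid and base_mid below 0.006 m and z of pan_mid in the frame of base_mid between 0.009 and 0.013 m and angle between each of pan_mid, cover_mid's own z axis and vertical below 0.06 rad and horizontal distance between cover_mid and pan_mid below 0.006 m and z of cover_mid in the frame of pan_mid between 0.007 and 0.011 m and value of joint lever below 0.2 rad), for 0.2 s.
4. the lever is held by its handle at the third click with the pad squeezing the stack (value of joint lever above 0.84 rad and contact force between pad and cover above 10 N and contact force between the fingers and handle above 2 N and value of joint slide above 0.115 m), for 0.3 s.
At the end, for the whole second after the job is handed in: Through the last second fingers hold the handle (over 2 N), lever still at 0.84 rad or more, pad on cover over 10 N, slide within 5 mm of home, pan on base and cover on pan flat (0.06 rad), centred within 6 mm, untouched by the fingers (all of step 2 and all of step 4 and velocity of joint lever below 0.3 rad/s); the arm keeps its last pose, push and grip.
It fails at once if other goods on the table shifted by more than 30 mm (distance of any of palette, bin_gloss, serum, cream, lipstick, carton, labels from where it was at the start of the episode above 0.03 m).
It also fails if it takes over 72 s, if anything falls off the work surface, if the arm or the gripper's body presses on something with over 40 N, if the wrist force passes 120 N, or if a joint passes its speed limit or range.

### The arm

A 6-joint arm with a two-finger parallel gripper is mounted at the origin on the work surface. World frame = base frame: x ahead of the robot, y to its left, z up, the work surface at z = 0. Lengths are in mm, angles in rad, forces in N, time in s.
With the tool pointing down it reaches from about 300 to 775 mm from the base axis. Payload 14.6 kg.
Tool frame: the origin (TCP) lies between the finger pads; the fingertips stand 19 mm ahead of it and the grasp point (between the pads) is the TCP; z points along the fingers, y is the line along which they close (so a half turn about z gives the same grasp; the last joint's range is limited). The gripper opens to 94 mm and grips with 3 to 60 N. Pads are 16 mm wide; open, the fingers measure 119 mm over their backs; the gripper's body (75 mm by 177 mm) begins 78 mm behind the grasp point.
Start: joints at [1.097, 0.3, 1.521, -0, 1.321, -0.067], TCP at [217.616, 505.106, 224.446] pointing down, gripper open.
Joint ranges: [-3.03, 3.03], [-0.79, 2.21], [0.23, 2.52], [-1.04, 4.18], [0, 3.07], [-2.55, 2.55]. Speed limits (rad/s): [2.22, 2.22, 2.57, 3.14, 3.14, 3.14].

### API

Orientations are given as [roll, pitch, yaw] about the fixed x, y, z axes, in that order (R = Rz(yaw) Ry(pitch) Rx(roll)).
In Python, from cell import monitor, imaging, job, find_in, trace gives the robot as it stands. The module is installed in compiled form; this text tells all that it offers.
- The arm moves only by the tool arm_command, never from a script. Its argument "steps" is a list of rows, each a list of 5 numbers: the opening, from 0 (shut) to 1 (fully open), then the shift along the tool's x, y, z in mm, then the turn about the tool's z in degrees. In form: [[gripper, dx, dy, dz, turn], ...]. A call has 1 to 20 rows; each row is the pose to reach, as a shift and turn from the pose commanded when the call began, along the tool's axes at that moment; what a row does not reach only later rows make up. A row lasts 1/8 s, in which the tool goes at most 62.5 mm and 10.7 degrees, less where a joint would pass 70% of its speed; a pose out of reach is approached as far as the arm can. A call with a gripper value outside its range is refused whole. The fingers move at their own pace and stop on an object; "force" is the grip in N (left out, the last holds). Time passes only in rows, so rows that repeat a pose let the fingers close. It gives the time, the measured TCP pose, the force, the opening and the grip force at its end, in the units of the state.
- monitor.read_state(): the state, without advancing time (a new reading comes with each control period).
- imaging.camera(name): name is "scene" or "top" or "wrist"; returns a dict with "img" (480x640x3 uint8, red, green, blue), "mtx" (3x3 intrinsics, pixels), "D" ([k1, k2, p1, p2, k3] as OpenCV has them; the pictures are not rectified), "view" (4x4, takes a point from world to camera coordinates). Camera axes: x right, y down, z forward; pixel columns grow to the right and rows downward; lengths in mm; the calibration is good to about 2 mm. A picture is of the moment at which its call begins. There is no depth.
- job.sign_off(): hands the job in; it is judged then, once.
Trained networks look in a picture, given as the dict that the camera call returned (one of the last four; its "shot" number tells which), for a name from the list of things; names that differ only in an ending like _2 or _b are one class to them, and where a whole thing is asked for, a point or a joint stands for the part that bears it (a point fixed in the world has none). Each returns a list of dicts, best first, with "p" (0 to 1); they miss things now and then, are a little off and sometimes report something else, mostly with a low value. They report only what shows in the picture. A call takes as long as a camera call. They do not tell look-alikes from the thing itself.
- find_in(picture, target): "rect" ([centre column, centre row, width, height] in pixels, round what is visible of it).
- trace(picture, target): "region" (480x640 bool, what is visible of it) and "rect" ([centre column, centre row, width, height] in pixels, round what is visible of it).
The state is a dict: "clock": time; "joints": joint angles; "qd": joint speeds; "effort": joint torques, N m; "eef_pos": TCP position; "eef_rot": TCP orientation; "wrist_force": force on the tool from outside, world axes, zero at the start; "moment": the same for the moment, N m; "finger_gap": finger opening in mm; "finger_force": force on a finger pad.
Only numpy, scipy, OpenCV 4.12 (cv2) and the standard library are available. Lean on these libraries where they do the work, as an engineer would, in place of code of your own. Each camera call takes 0.05 s, during which the arm holds its last target. There are 200 camera calls.

## Working session

There is one attempt and no reset: what is moved stays moved. The work goes in short steps, Python scripts to look and compute and a tool call to move; the robot and the scene stay as the last step left them, time stands still between calls to the robot, and variables do not carry over. Pictures are saved under pics/ and viewed, at most 10 in all, crops included, and the job is handed in when it is done.

Besides the shell and the picture viewer there is one more tool, called after "Request:" as name([rows], argument=value, ...), one row to a line, values as JSON. arm_command: Moves the arm, as the interface text tells. Its arguments: {"type":"object","properties":{"steps":{"type":"array","items":{"type":"array","items":{"type":"number"}}},"force":{"type":"number"}},"required":["steps"]}

```bash
mkdir -p pics
cat > h.py <<'E'
import numpy as np, cv2
from cell import monitor, imaging, job, find_in, trace
def ray(c,px):
    u=cv2.undistortPoints(np.array([[px]],float),c['mtx'],np.array(c['D'],float))[0,0]
    V=np.array(c['view']);R=V[:3,:3];o=-R.T@V[:3,3]
    return o,R.T@np.array([u[0],u[1],1.])
def onz(c,px,z):
    o,d=ray(c,px);return (o+d*(z-o[2])/d[2]).round(1)
def proj(c,P):
    V=np.array(c['view']);p,_=cv2.projectPoints(np.array(P,float).reshape(-1,1,3),cv2.Rodrigues(V[:3,:3])[0],V[:3,3],c['mtx'],np.array(c['D'],float));return p[:,0].round(1)
def save(c,n,crop=None,k=1):
    im=c['img'][:,:,::-1]
    if crop: x,y,w,h=crop; im=im[y:y+h,x:x+w]
    cv2.imwrite('pics/'+n,cv2.resize(im,None,fx=k,fy=k,interpolation=cv2.INTER_CUBIC))
E
python3 - <<'E'
from h import *
s=monitor.read_state();print(s['clock'],s['eef_pos'],s['eef_rot'],s['finger_gap'])
Z=dict(pan_mid=5,cover_mid=4,base_mid=33,slide_knob=47,handle_mid=294,press=0)
a={}
for n in('top','scene'):
    c=imaging.camera(n);a[n]=c;save(c,n+'1.png')
    for t in Z:
        for r in find_in(c,t)[:4]:print(n,t,round(r['p'],2),np.round(r['rect']),onz(c,r['rect'][:2],Z[t]))
E
```

```text
0.0 [217.50032353 504.91301694 223.89931778] [-3.14048222e+00 -9.07846510e-05  2.73481069e+00] 93.93610790185767
top pan_mid 0.79 [376. 236.  18.  14.] [ 638.4 -211.     5. ]
top pan_mid 0.79 [404. 257.  20.  18.] [ 569.3 -305.     5. ]
top pan_mid 0.58 [354. 288.  17.  23.] [ 469.3 -139.     5. ]
top pan_mid 0.49 [339. 231.  13.  18.] [655.2 -90.7   5. ]
top cover_mid 0.59 [466. 272.  70.  77.] [ 516.6 -511.8    4. ]
top cover_mid 0.5 [393. 293.  14.  12.] [ 449.  -266.2    4. ]
top base_mid 0.61 [294. 258.  22.  21.] [566.8  57.2  33. ]
top slide_knob 0.71 [290. 269.  32.  54.] [530.   70.6  47. ]
top handle_mid 0.89 [263. 238.  82.  44.] [607.7 127.4 294. ]
top press 0.57 [270. 233.  93. 127.] [650.9 138.5   0. ]
scene pan_mid 0.8 [290. 236.  17.  22.] [ 635.5 -209.1    5. ]
scene pan_mid 0.63 [255. 225.  18.  17.] [ 709.9 -297.4    5. ]
scene pan_mid 0.57 [349. 232.  19.  13.] [ 467.4 -140.     5. ]
scene pan_mid 0.52 [293. 210.  17.  18.] [ 579.2 -298.     5. ]
scene cover_mid 0.5 [335. 201.  14.  11.] [ 447.9 -268.4    4. ]
scene base_mid 0.66 [351. 288.  20.  21.] [570.9  54.3  33. ]
scene slide_knob 0.77 [366. 290.  54.  40.] [541.5  85.7  47. ]
scene handle_mid 0.42 [290. 236.  14.  23.] [713.   -5.8 294. ]
scene handle_mid 0.23 [256. 260.  34.  34.] [813.1  18.4 294. ]
scene press 0.64 [332. 298. 139.  90.] [621.4  38.1   0. ]
```

Run:
```python
import cv2
a=cv2.imread('pics/top1.png')[170:350,200:460];a=cv2.resize(a,None,fx=3,fy=3,interpolation=cv2.INTER_CUBIC);cv2.imwrite('pics/t2.png',a)
a=cv2.imread('pics/scene1.png')[170:370,220:460];cv2.imwrite('pics/s2.png',cv2.resize(a,None,fx=3,fy=3,interpolation=cv2.INTER_CUBIC))
```

```text
(no output)
```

View pics/t2.png

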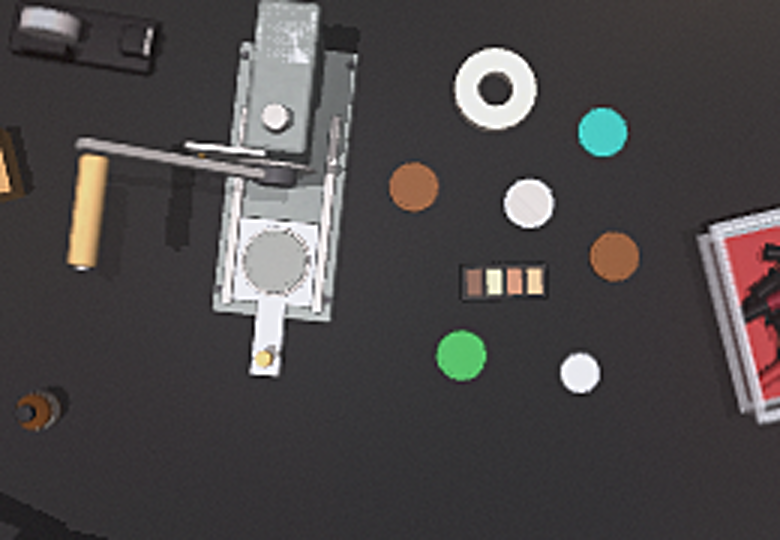

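View pics/s2.png

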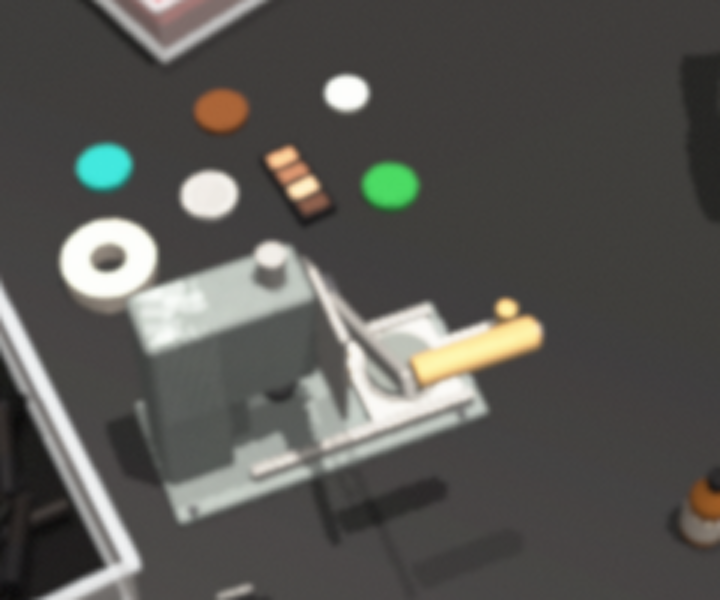

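Top picture pixels: the candidates are the grey-white disc (376,238), brown discs (338,232) and (405,255), green (354,288), turquoise (401,214), and a small white disc (393,294). The grey-white one fits the metal pan because the coloured ones are look-alikes, and the small white one fits the cover. I'll confirm both with a wrist close-up. Base is at (292,257) and knob at (288,289).

Run:
```python
from h import *
c=imaging.camera('top')
b=onz(c,(200+275/3,170+262/3),39);k=onz(c,(200+264/3,170+358/3),67)
print('base',b,'knob',k, 'yaw',np.arctan2(*(b-k)[1::-1]))
h1=onz(c,(200+80/3,170+267/3),294);h2=onz(c,(200+93/3,170+152/3),294)
print('handle',h1,h2,'yaw',np.arctan2(*(h2-h1)[1::-1]))
for t in('slide','base_mid','pan_mid','cover_mid'):
  for r in trace(c,t)[:5]:
    m=r['region'];ys,xs=np.nonzero(m);
    if len(xs)<5: continue
    col=c['img'][m].mean(0).round()
    print(t,round(r['p'],2),len(xs),onz(c,(xs.mean(),ys.mean()),{'base_mid':39,'pan_mid':10,'cover_mid':8,'slide':27}[t]),col)
s=monitor.read_state();print(s['eef_pos'],s['eef_rot'])
def rel(P,yaw):
    y0=s['eef_rot'][2];d=np.array(P)-s['eef_pos'];cc,ss=np.cos(y0),np.sin(y0)
    return [cc*d[0]+ss*d[1],ss*d[0]-cc*d[1],-d[2],np.degrees(y0-yaw)]
for nm,P in (('pan',(637,-211,150)),('cov',(449,-267,150))):print(nm,rel(P,0),rel(P,np.pi/2))
w=imaging.camera('wrist');V=np.array(w['view']);print('wristcam',-V[:3,:3].T@V[:3,3],V[2,:3])
```

```text
base [568.1  65.   39. ] knob [465.8  75.2  67. ] yaw -0.09937829245286442
handle [550.8 224.9 294. ] [654.1 214.2 294. ] yaw -0.10321371764406666
slide 0.87 558 [533.8  72.6  27. ] [224. 222. 224.]
slide 0.44 79 [543.9 409.6  27. ] [115.  97.  58.]
base_mid 0.64 304 [571.2  67.9  39. ] [181. 181. 180.]
base_mid 0.27 533 [534.7  65.9  39. ] [225. 223. 225.]
pan_mid 0.6 193 [ 633.  -211.8   10. ] [234. 229. 230.]
pan_mid 0.6 208 [ 712.6 -294.5   10. ] [ 73. 202. 195.]
pan_mid 0.54 182 [652.4 -84.   10. ] [161. 106.  74.]
pan_mid 0.53 168 [ 469.8 -133.2   10. ] [ 90. 197. 109.]
pan_mid 0.48 214 [ 573.9 -303.9   10. ] [149.  96.  65.]
cover_mid 0.15 693 [656.1 210.3   8. ] [170. 151. 125.]
[217.59965534 505.09773167 224.44589894] [-3.14156344e+00  2.01052960e-07  2.73481805e+00]
pan [np.float64(-668.501478892148), np.float64(-491.7299900570781), np.float64(74.44589893637087), np.float64(156.69353220711426)] [np.float64(-668.501478892148), np.float64(-491.7299900570781), np.float64(74.44589893637087), np.float64(66.69353220711426)]
cov [np.float64(-517.998308642601), np.float64(-617.5425321378892), np.float64(74.44589893637087), np.float64(156.69353220711426)] [np.float64(-517.998308642601), np.float64(-617.5425321378892), np.float64(74.44589893637087), np.float64(66.69353220711426)]
wristcam [141.9577886  538.45020747 386.25625038] [ 0.25941606 -0.11102595 -0.95936257]
```

Request:
arm_command([
  [1, -138, -142, 0, -6],
  [1, -138, -142, 0, -12],
  [1, -277, -284, 0, -17.5],
  [1, -277, -284, 0, -17.5],
  [1, -415, -426, 0, -17.5],
  [1, -415, -426, 0, -17.5],
  [1, -415, -426, 0, -17.5],
  [1, -415, -426, 0, -17.5],
  [1, -540, -460, 40, -17.5],
  [1, -540, -460, 40, -17.5],
  [1, -666, -493, 74, -17.5],
  [1, -666, -493, 74, -17.5],
  [1, -666, -493, 74, -17.5],
  [1, -666, -493, 74, -17.5],
  [1, -666, -493, 74, -17.5],
  [1, -666, -493, 74, -17.5],
])

```text
clock: 3.0
eef_pos: [633.9, -210.7, 150.5]
eef_rot: [3.141, -0.0, 3.04]
wrist_force: [0.2, -0.6, 0.5]
finger_gap: 94.2
finger_force: 0.0
```

```bash
cat >> h.py <<'E'
def rel(P,s=None):
    s=s or monitor.read_state();y0=s['eef_rot'][2];d=np.array(P,float)-s['eef_pos'];cc,ss=np.cos(y0),np.sin(y0)
    return np.round([cc*d[0]+ss*d[1],ss*d[0]-cc*d[1],-d[2]],1)
def look(t,z,n):
    s=monitor.read_state();w=imaging.camera('wrist');save(w,n)
    print(s['clock'],np.round(s['eef_pos'],1),np.round(s['eef_rot'],3))
    for r in trace(w,t)[:4]:
        m=r['region']
        if m.sum()<20: continue
        cn=max(cv2.findContours(m.astype(np.uint8),0,2)[0],key=cv2.contourArea)[:,0]
        P=np.array([onz(w,p,z) for p in cn])[:,:2].astype(np.float32)
        (cx,cy),R=cv2.minEnclosingCircle(P)
        print(t,round(r['p'],2),np.round(r['rect']),'circle',round(cx,1),round(cy,1),'d',round(2*R,1),c if (c:=w['img'][m].mean(0).round()) is not None else 0,'rel',rel((cx,cy,0),s))
    return w
E
python3 -c "
from h import *
look('pan_mid',10,'w1.png')"
```

```text
3.0 [ 633.9 -210.7  150.5] [ 3.141 -0.     3.04 ]
pan_mid 0.96 [480. 236.  68.  65.] circle 651.9 -85.6 d 58.2 [221. 134.  58.] rel [ -5.3 126.3 150.5]
pan_mid 0.95 [407.  18.  75.  32.] circle 475.8 -136.9 d 52.0 [ 41. 164.  70.] rel [164.7  57.5 150.5]
pan_mid 0.92 [319. 231.  63.  68.] circle 632.7 -211.7 d 56.1 [186. 186. 180.] rel [  1.1  -1.1 150.5]
pan_mid 0.76 [242. 326.  52.  58.] circle 710.7 -293.6 d 59.6 [  2. 216. 209.] rel [-84.8 -74.7 150.5]
```

View pics/w1.png

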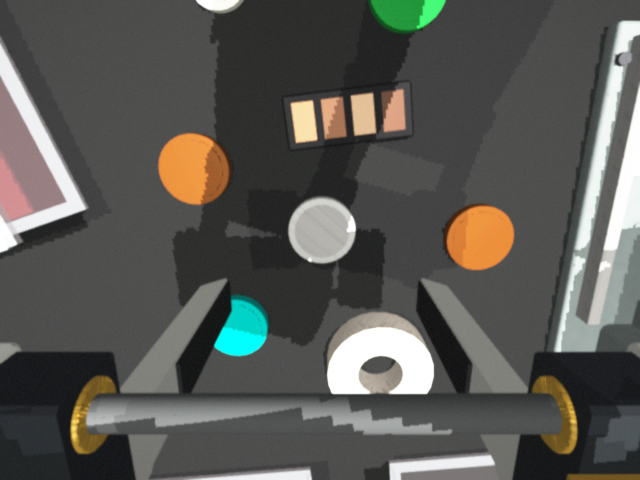

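The wrist view shows the silver pan at (320,231). It is the only silver disc of about 54 mm; the orange/brown, green and turquoise ones are look-alikes. I'll grip it now.

Request:
arm_command([
  [1, 0, -1, 50, 0],
  [1, 0, -1, 100, 0],
  [1, 0, -1, 122, 0],
  [1, 0, -1, 128, 0],
  [1, 0, -1, 128, 0],
  [0.4, 0, -1, 128, 0],
  [0.4, 0, -1, 128, 0],
  [0.4, 0, -1, 128, 0],
  [0.4, 0, -1, 128, 0],
  [0.4, 0, -1, 128, 0],
  [0.4, 0, -1, 128, 0],
], force=12)

```text
clock: 4.47
eef_pos: [634.1, -212.2, 22.5]
eef_rot: [-3.142, 0.0, 3.04]
wrist_force: [0.0, 0.2, 2.1]
finger_gap: 53.4
finger_force: 12.0
```

Request:
arm_command([
  [0.4, 0, 0, -30, 0],
  [0.4, 10, 0, -80, 0],
  [0.4, 50, 30, -117, 0],
  [0.4, 75, 80, -117, 0],
  [0.4, 93, 135, -117, 0],
  [0.4, 93, 190, -117, 0],
  [0.4, 93, 240, -117, 0],
  [0.4, 93, 270, -117, 0],
  [0.4, 93, 270, -117, 0],
  [0.4, 93, 270, -117, 0],
  [0.4, 93, 270, -117, 0],
])

```text
clock: 5.85
eef_pos: [568.9, 64.7, 139.4]
eef_rot: [-3.141, -0.0, 3.039]
wrist_force: [-0.4, -0.1, 0.4]
finger_gap: 53.5
finger_force: 12.0
```

```bash
python3 -c "
from h import *
w=look('base_mid',39,'w2.png')
for t,z in(('pan_mid',0),('slide_knob',67)):
  for r in find_in(w,t)[:2]:print(t,r['p'],r['rect'],onz(w,r['rect'][:2],z))
print(monitor.read_state()['finger_gap'])
"
```

```text
5.85 [568.9  64.7 139.4] [-3.141 -0.     3.039]
base_mid 0.62 [325. 230.  97.  64.] circle 567.7 66.7 d 67.0 [167. 173. 168.] rel [  1.4   1.9 139.4]
pan_mid 0.87 [39.8, 126.5, 79.0, 76.6] [ 465.9 -137.4    0. ]
pan_mid 0.72 [322.1, 295.5, 106.6, 104.7] [624.6  58.7   0. ]
slide_knob 0.94 [325.4, 171.8, 117.5, 218.4] [513.7  72.4  67. ]
slide_knob 0.3 [322.4, 295.4, 113.9, 107.3] [594.   62.3  67. ]
53.322760606953636
```

View pics/w2.png

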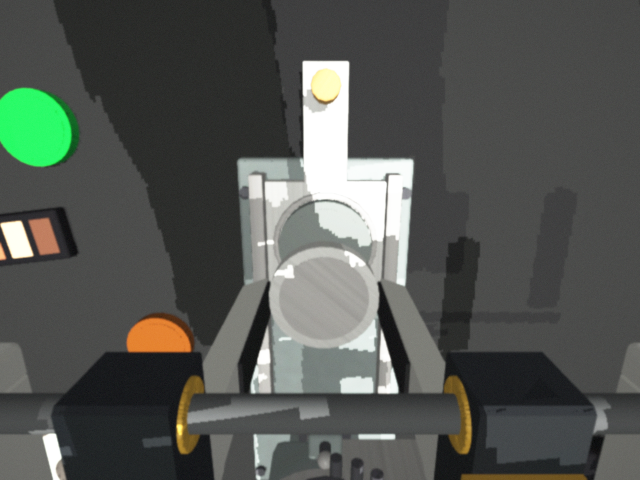

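The view shows the held pan centred at (323,296), the base partly visible behind it at about (323,245), and the knob top at (325,86). The slide is aligned with the tool.

```bash
python3 -c "
from h import *
w=imaging.camera('wrist');s=monitor.read_state()
print('knob',onz(w,(325.5,86),67),'pan',onz(w,(322.5,297),127),'eef',s['eef_pos'])
# base: fit circle to front half of the contour
b=trace(w,'base_mid')[0]['region'];cn=max(cv2.findContours(b.astype(np.uint8),0,2)[0],key=cv2.contourArea)[:,0]
P=np.array([onz(w,p,39) for p in cn if p[1]<242])[:,:2]
from scipy.optimize import least_squares
f=least_squares(lambda q:np.hypot(*(P-q[:2]).T)-33,[568,66],loss='soft_l1');print('base',f.x,f.cost,len(P))
for t in ('pan_mid',):
  for r in trace(w,t)[:3]:
    m=r['region']
    if abs(r['rect'][0]-322)<20:
      cn=max(cv2.findContours(m.astype(np.uint8),0,2)[0],key=cv2.contourArea)[:,0]
      P=np.array([onz(w,p,127) for p in cn if p[1]>297])[:,:2]
      P2=np.array([onz(w,p,117) for p in cn if p[1]<285])[:,:2]
      for Q in(P,P2):print('pan',least_squares(lambda q:np.hypot(*(Q-q[:2]).T)-27,[568,66],loss='soft_l1').x)
"
```

```text
knob [465.8  77.8  67. ] pan [567.4  65.7 127. ] eef [568.92226335  65.45331786 139.48756635]
base [569.25761691  66.86385158] 159.68973971045764 64
pan [568.73662745  66.13714351]
pan [568.88914885  66.06502641]
```

Request:
arm_command([
  [0.4, 0, 1, 40, 0],
  [0.4, 0, 1, 65, 0],
  [0.4, 0, 1, 75, 0],
  [0.4, 0, 1, 77.5, 0],
  [0.4, 0, 1, 77.5, 0],
  [0.4, 0, 1, 77.5, 0],
  [1, 0, 1, 77.5, 0],
  [1, 0, 1, 77.5, 0],
  [1, 0, 1, 77.5, 0],
  [1, 0, 1, 60, 0],
  [1, 0, 1, 20, 0],
  [1, 0, 1, 0, 0],
  [1, 0, 1, 0, 0],
])

```text
clock: 7.82
eef_pos: [569.8, 66.9, 141.8]
eef_rot: [3.141, 0.004, 3.04]
wrist_force: [-0.0, 0.5, -1.0]
finger_gap: 94.2
finger_force: 0.0
```

```bash
cat >> h.py <<'E'
from scipy.optimize import least_squares
def disc(w,t,z,d,near):
    for r in trace(w,t)[:5]:
        m=r['region']
        if m.sum()<50: continue
        cn=max(cv2.findContours(m.astype(np.uint8),0,2)[0],key=cv2.contourArea)[:,0]
        P=np.array([onz(w,p,z) for p in cn])[:,:2]
        f=least_squares(lambda q:np.hypot(*(P-q[:2]).T)-d/2,P.mean(0),loss='soft_l1')
        if np.hypot(*(f.x-near))<40: print(t,round(r['p'],2),np.round(r['rect']),f.x.round(1),'cost',round(f.cost,1),len(P))
E
python3 -c "
from h import *
w=imaging.camera('wrist');save(w,'w3.png',(220,140,200,150),4)
disc(w,'pan_mid',49,54,(569,67));disc(w,'base_mid',39,66,(569,67))
print(rel((449,-267,150)),monitor.read_state()['eef_pos'])"
```

```text
pan_mid 0.68 [322. 245.  76.  77.] [568.2  68. ] cost 16.8 118
base_mid 0.98 [320. 243.  90.  91.] [569.5  66.2] cost 402.3 210
[  85.2 -344.2  -11.3] [568.60393416  66.83529047 138.73789244]
```

View pics/w3.png

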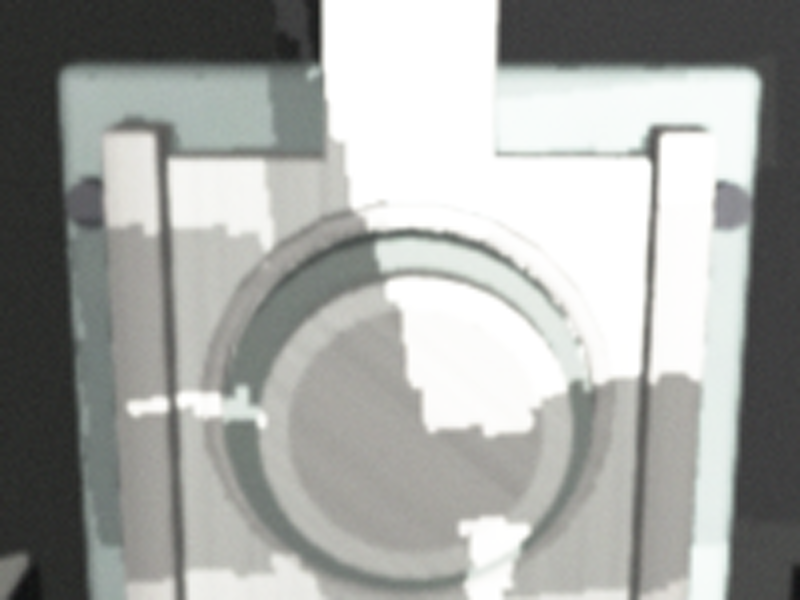

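The pan sits flat inside the base with a ledge all round, about 1–2 mm off to the right (pan centre near crop (417,425), base near (407,412)), within tolerance. On to the cover.

Request:
arm_command([
  [1, 15, -55, -11, 0],
  [1, 30, -115, -11, 0],
  [1, 45, -175, -11, 0],
  [1, 60, -235, -11, 0],
  [1, 72, -295, -11, 0],
  [1, 85, -344, -11, 0],
  [1, 85, -344, -11, 0],
  [1, 85, -344, -11, 0],
  [1, 85, -344, -11, 0],
])

```text
clock: 9.1
eef_pos: [450.0, -265.7, 150.2]
eef_rot: [3.141, -0.001, 3.042]
wrist_force: [-0.1, 0.4, -0.7]
finger_gap: 94.0
finger_force: 0.0
```

```bash
python3 -c "
from h import *
w=imaging.camera('wrist');save(w,'w4.png',(160,120,320,240),2.5)
disc(w,'cover_mid',8,42,(449,-267));disc(w,'pan_mid',8,42,(449,-267))
s=monitor.read_state();print(s['clock'],s['eef_pos'],s['eef_rot'])"
```

```text
cover_mid 0.74 [324. 227.  50.  53.] [ 446.7 -264.8] cost 6.1 68
9.25 [ 449.98873731 -266.01202337  150.41133225] [ 3.14154035e+00 -7.55372479e-05  3.04162915e+00]
```

View pics/w4.png

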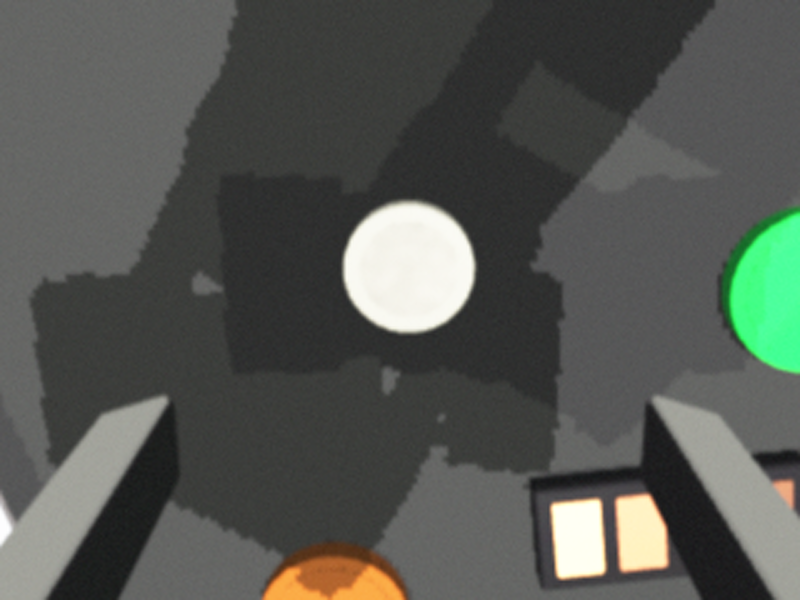

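The cover is the small white disc at (324,227), 42 mm wide and the only white one this size, so I'll grip it.

Request:
arm_command([
  [1, 3, 1, 50, 0],
  [1, 3, 1, 100, 0],
  [1, 3, 1, 122, 0],
  [1, 3, 1, 129, 0],
  [1, 3, 1, 129, 0],
  [0.3, 3, 1, 129, 0],
  [0.3, 3, 1, 129, 0],
  [0.3, 3, 1, 129, 0],
  [0.3, 3, 1, 129, 0],
  [0.3, 3, 1, 129, 0],
  [0.3, 3, 1, 129, 0],
  [0.3, 3, 1, 129, 0],
], force=12)

```text
clock: 10.75
eef_pos: [446.7, -265.5, 21.5]
eef_rot: [3.142, -0.0, 3.04]
wrist_force: [0.1, -0.4, 0.8]
finger_gap: 41.4
finger_force: 12.0
```

Request:
arm_command([
  [0.3, 0, 0, -40, 0],
  [0.3, 0, 20, -90, 0],
  [0.3, -10, 70, -119.5, 0],
  [0.3, -25, 130, -119.5, 0],
  [0.3, -45, 190, -119.5, 0],
  [0.3, -65, 250, -119.5, 0],
  [0.3, -80, 305, -119.5, 0],
  [0.3, -87, 343.5, -119.5, 0],
  [0.3, -87, 343.5, -119.5, 0],
  [0.3, -87, 343.5, -119.5, 0],
  [0.3, -87, 343.5, -119.5, 0],
])

```text
clock: 12.12
eef_pos: [567.9, 66.4, 141.0]
eef_rot: [-3.142, -0.0, 3.039]
wrist_force: [0.7, 0.5, -0.7]
finger_gap: 41.4
finger_force: 12.0
```

```bash
python3 -c "
from h import *
s=monitor.read_state();w=imaging.camera('wrist');save(w,'w5.png',(220,140,200,150),4)
print(s['clock'],s['eef_pos'],s['finger_gap'])
disc(w,'cover_mid',s['eef_pos'][2]-13.5,42,(569,67));disc(w,'pan_mid',49,54,(569,67))"
```

```text
12.125 [567.90056748  66.36995998 141.01802223] 41.381554892439446
cover_mid 0.67 [322. 298.  83.  88.] [567.6  67.2] cost 31.1 124
```

View pics/w5.png

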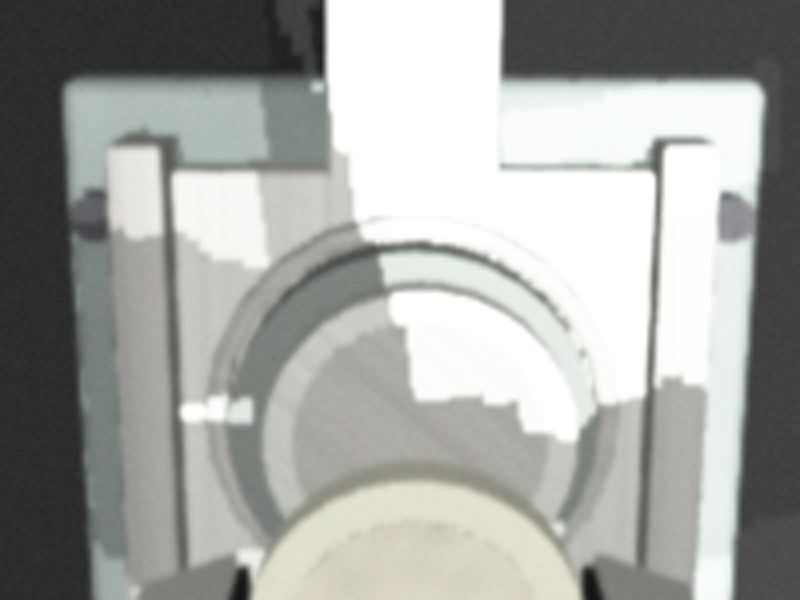

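Held cover is centred over the pan at the bottom of the view; lowering it.

Request:
arm_command([
  [0.3, -0.5, 0.8, 35, 0],
  [0.3, -0.5, 0.8, 58, 0],
  [0.3, -0.5, 0.8, 68, 0],
  [0.3, -0.5, 0.8, 70, 0],
  [0.3, -0.5, 0.8, 70, 0],
  [0.3, -0.5, 0.8, 70, 0],
  [1, -0.5, 0.8, 70, 0],
  [1, -0.5, 0.8, 70, 0],
  [1, -0.5, 0.8, 70, 0],
  [1, -0.5, 0.8, 50, 0],
  [1, -0.5, 0.8, 15, 0],
  [1, -0.5, 0.8, 0, 0],
  [1, -0.5, 0.8, 0, 0],
])

```text
clock: 13.9
eef_pos: [568.9, 68.2, 141.4]
eef_rot: [3.141, 0.001, 3.04]
wrist_force: [-0.6, 0.3, -0.4]
finger_gap: 94.0
finger_force: 0.0
```

```bash
python3 -c "
from h import *
s=monitor.read_state();w=imaging.camera('wrist');save(w,'w6.png',(220,140,200,150),4)
print(s['clock'],s['eef_pos'],s['finger_gap'])
disc(w,'cover_mid',57,42,(569,67));disc(w,'pan_mid',49,54,(569,67))
print('knob',[ (r['rect'],onz(w,r['rect'][:2],47)) for r in find_in(w,'slide_knob')[:1]])
print(rel((435,81,141)))"
```

```text
13.9 [568.89870063  68.2341085  141.3668617 ] 93.987874396416
cover_mid 0.77 [325. 253.  62.  65.] [569.   68.9] cost 8.6 88
pan_mid 0.93 [317. 249.  78.  78.] [568.3  67.7] cost 19.8 118
knob [([320.6, 181.6, 121.0, 232.9], array([522.4,  71.9,  47. ]))]
[133.8  -0.7  -1.4]
```

View pics/w6.png

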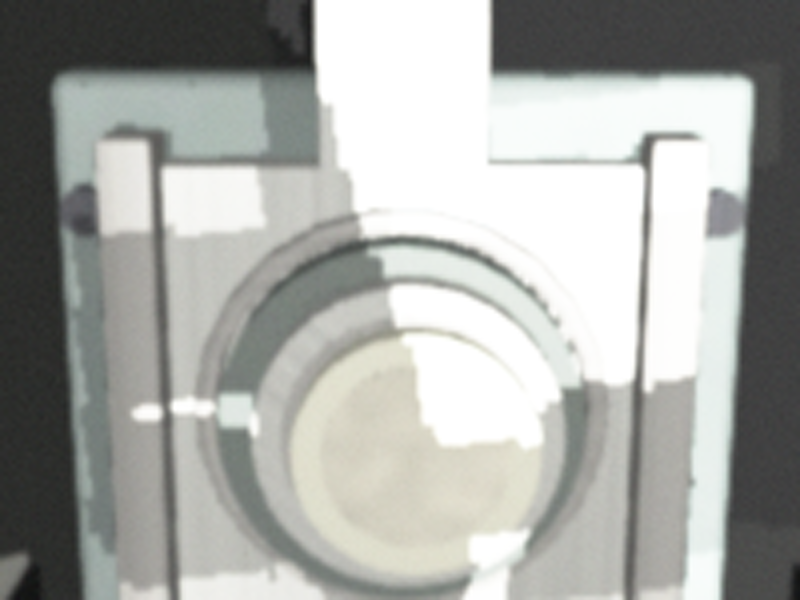

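Cover is flat, centred on the pan to about 1 mm (cover centre at crop (416,457), pan at (409,437), with parallax). Now the slide.

Request:
arm_command([
  [0, 50, -1, 0, 0],
  [0, 100, -1, 0, 0],
  [0, 145, -1, 0, 0],
  [0, 145, -1, 20, 0],
  [0, 145, -1, 60, 0],
  [0, 145, -1, 84, 0],
  [0, 140, -1, 84, 0],
  [0, 132, -1, 84, 0],
  [0, 125, -1, 84, 0],
  [0, 120, -1, 84, 0],
  [0, 116, -1, 84, 0],
  [0, 111, -1, 84, 0],
  [0, 105, -1, 84, 0],
  [0, 98, -1, 84, 0],
  [0, 90, -1, 84, 0],
  [0, 82, -1, 84, 0],
  [0, 74, -1, 84, 0],
  [0, 66, -1, 84, 0],
  [0, 58, -1, 84, 0],
  [0, 50, -1, 84, 0],
])

```text
clock: 16.6
eef_pos: [519.3, 72.1, 56.9]
eef_rot: [-3.141, -0.0, 3.04]
wrist_force: [-3.1, -1.3, 2.0]
finger_gap: 0.5
finger_force: 1.3
```

Request:
arm_command([
  [0, -8, 0, 0, 0],
  [0, -16, 0, 0, 0],
  [0, -24, 0, 0, 0],
  [0, -31, 0, 0, 0],
  [0, -37, 0, 0, 0],
  [0, -41, 0, 0, 0],
  [0, -44, 0, 0, 0],
  [0, -46, 0, 0, 0],
  [0, -48, 0, 0, 0],
])

```text
clock: 17.73
eef_pos: [566.2, 67.4, 56.8]
eef_rot: [-3.141, -0.001, 3.04]
wrist_force: [-12.7, -1.9, 6.6]
finger_gap: 0.3
finger_force: 6.5
```

Request:
arm_command([
  [0, -0.5, 0, 0, 0],
  [0, -1, 0, 0, 0],
  [0, -1, 0, 0, 0],
])

```text
clock: 18.1
eef_pos: [566.2, 67.4, 56.8]
eef_rot: [-3.141, -0.004, 3.04]
wrist_force: [-13.1, -1.6, 7.1]
finger_gap: 0.5
finger_force: 6.6
```

```bash
python3 -c "
from h import *
s=monitor.read_state();w=imaging.camera('wrist');save(w,'w7.png')
print(s['clock'],s['eef_pos'],s['wrist_force'])
c=imaging.camera('top')
for r in find_in(c,'slide_knob')[:1]:print(r)
for r in find_in(c,'handle_mid')[:1]:print(r,onz(c,r['rect'][:2],294))
print(np.array2string(proj(c,[[688,54,0],[688-105-.1*0,0,0]])))"
```

```text
18.1 [566.2122297   67.41780309  56.82654464] [-13.13537179  -1.5804908    7.08870755]
{'rect': [295.3, 222.9, 29.8, 29.5], 'p': 0.8}
{'rect': [262.6, 237.4, 84.3, 44.1], 'p': 0.89} [608.2 128.5 294. ]
[[295.6 221.9]
 [312.  253.3]]
```

View pics/w7.png

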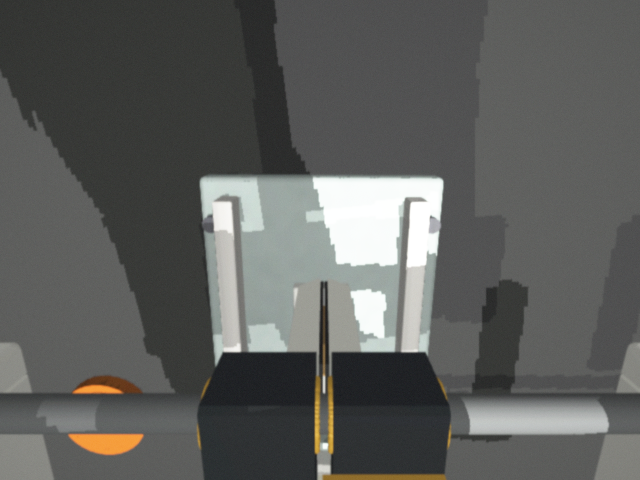

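The slide seems to be at its stop: the force rises to 13 N and motion has ended. I'll push a little more to confirm, then look at the knob after backing off.

Request:
arm_command([
  [0, -1, 0, 0, 0],
  [0, -2, 0, 0, 0],
  [0, -2, 0, 0, 0],
])

```text
clock: 18.68
eef_pos: [566.5, 67.4, 56.7]
eef_rot: [-3.141, -0.008, 3.04]
wrist_force: [-28.7, -1.7, 16.9]
finger_gap: 0.9
finger_force: 13.9
```

Firm stop at 29 N, so the slide is home. Retreating and going to the handle's front.

Request:
arm_command([
  [0, 20, 0, 0, 0],
  [0, 60, 0, 0, 0],
  [0, 68, 0, -50, 0],
  [1, 68, 0, -110, 0],
  [1, 68, 30, -170, 0],
  [1, 68, 75, -220, 0],
  [1, 68, 120, -237, 0],
  [1, 68, 156, -237, 0],
  [1, 68, 156, -237, 0],
  [1, 68, 156, -237, 0],
  [1, 68, 156, -237, 0],
])

```text
clock: 20.05
eef_pos: [517.8, 228.4, 294.1]
eef_rot: [3.141, 0.0, 3.039]
wrist_force: [0.4, 0.7, 1.1]
finger_gap: 77.1
finger_force: 0.0
```

```bash
python3 -c "
from h import *
s=monitor.read_state();w=imaging.camera('wrist');save(w,'w8.png')
print(s['clock'],s['eef_pos'],s['eef_rot'])
for t in('handle','slide_knob'):
  for r in find_in(w,t)[:2]:print(t,r,onz(w,r['rect'][:2],294))
c=imaging.camera('top')
for r in find_in(c,'slide_knob')[:2]:print(r,onz(c,r['rect'][:2],27))
p=proj(c,[[585,66,67],[465,78,67]]);print(p)
save(c,'t3.png',(220,160,200,150),4)"
```

```text
20.05 [517.77333567 228.37004033 294.05664564] [3.14146871e+00 2.13987460e-04 3.03922464e+00]
handle {'rect': [320.8, 420.5, 56.5, 114.7], 'p': 0.67} [578.4 221.6 294. ]
slide_knob {'rect': [199.1, 315.1, 72.5, 114.7], 'p': 0.83} [513.8 171.6 294. ]
{'rect': [294.8, 232.6, 25.4, 51.2], 'p': 0.84} [649.4  55.3  27. ]
[[290.8 251.5]
 [287.1 289.6]]
```

View pics/w8.png

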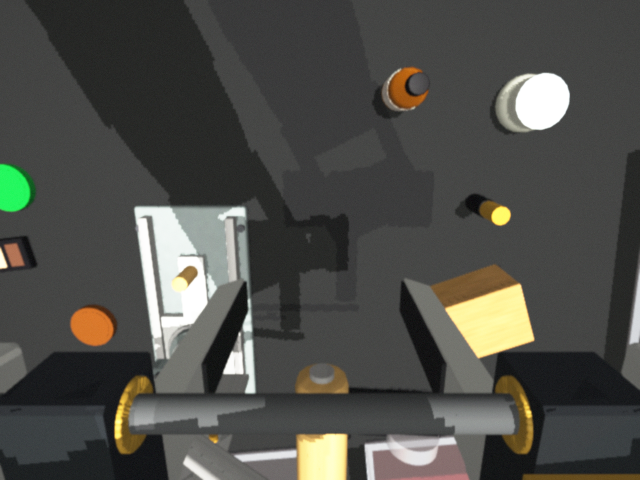

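The bar is centred between the open fingers at (321,380); the knob top is at about (187,272). Checking the knob position numerically.

```bash
python3 -c "
from h import *
w=imaging.camera('wrist')
print('knob top',onz(w,(187,270),67),'bottom',onz(w,(178,287),27),'bar front',onz(w,(322,368),300))
print(proj(w,[[585.2,65.5,67],[465,78,67]]))
c=imaging.camera('top');disc(c,'slide',27,60,(650,55))
for r in find_in(c,'slide_knob')[:1]:
  x,y,W,H=r['rect'];print('front edge',onz(c,(x,y+H/2),27))"
```

```text
knob top [569.1  77.1  67. ] bottom [603.2  45.5  27. ] bar front [543.6 226.3 300. ]
[[179.4 284.8]
 [166.9 172.7]]
front edge [569.   42.2  27. ]
```

Request:
arm_command([
  [1, 0, 0, 0, 0],
  [1, -25, 0, 0, 0],
  [1, -50, 0, 0, 0],
  [1, -70, 0, 0, 0],
  [1, -76, 0, 0, 0],
  [1, -76, 0, 0, 0],
  [0.1, -76, 0, 0, 0],
  [0.1, -76, 0, 0, 0],
  [0.1, -76, 0, 0, 0],
  [0.1, -76, 0, 0, 0],
  [0.1, -76, 0, 0, 0],
  [0.1, -76, 0, 0, 0],
  [0.1, -76, 0, 0, 0],
  [0.1, -76, 0, 0, 0],
], force=25)

```text
clock: 22.25
eef_pos: [593.3, 221.0, 293.9]
eef_rot: [-3.141, -0.0, 3.04]
wrist_force: [-0.8, -4.3, -0.0]
finger_gap: 25.2
finger_force: 25.0
```

The slide knob matches its home position, and the bar is gripped. Bringing the lever down on its arc.

Request:
arm_command([
  [0.1, 0, 4.5, 7, 0],
  [0.1, 0, 8.9, 14, 0],
  [0.1, 0, 12.9, 21.3, 0],
  [0.1, 0, 16.6, 28.7, 0],
  [0.1, 0, 19.9, 36.2, 0],
  [0.1, 0, 22.9, 44, 0],
  [0.1, 0, 25.6, 51.8, 0],
  [0.1, 0, 27.9, 59.8, 0],
  [0.1, 0, 29.9, 67.8, 0],
  [0.1, 0, 31.5, 76, 0],
  [0.1, 0, 32.8, 84.2, 0],
  [0.1, 0, 33.7, 92.4, 0],
  [0.1, 0, 34.2, 100.7, 0],
  [0.1, 0, 34.4, 109, 0],
])

```text
clock: 24.0
eef_pos: [596.9, 254.1, 184.9]
eef_rot: [-3.139, -0.0, 3.039]
wrist_force: [-3.3, -13.7, 6.3]
finger_gap: 26.0
finger_force: 25.0
```

Request:
arm_command([
  [0.1, 0, -1, 8.3, 0],
  [0.1, 0, -1.7, 16.6, 0],
  [0.1, 0, -2.6, 24.8, 0],
  [0.1, 0, -3.9, 33, 0],
  [0.1, 0, -5.2, 39.5, 0],
  [0.1, 0, -6.6, 46, 0],
  [0.1, 0, -8.4, 52.4, 0],
  [0.1, 0, -9.5, 56.5, 0],
  [0.1, 0, -9.5, 57, 0],
  [0.1, 0, -9.5, 57, 0],
  [0.1, 0, -9.5, 57, 0],
], force=30)

```text
clock: 25.38
eef_pos: [596.1, 245.3, 129.4]
eef_rot: [-3.141, 0.001, 3.04]
wrist_force: [-6.2, -10.6, 12.9]
finger_gap: 24.9
finger_force: 30.0
```

```bash
python3 -c "
from h import *
s=monitor.read_state();print(s['clock'],s['eef_pos'],s['wrist_force'],s['finger_gap'],s['finger_force'])
c=imaging.camera('scene')
for t in('handle_mid','lever','pad','cover_mid'):
  for r in find_in(c,t)[:2]:print(t,r)
print('pred handle',proj(c,[[596,246,128]]))"
```

```text
25.375 [596.08969564 245.27703147 129.37636655] [ -6.24620745 -10.57946368  12.8730309 ] 24.914944896954285 30.00648558139801
handle_mid {'rect': [360.8, 301.3, 77.9, 87.8], 'p': 0.92}
handle_mid {'rect': [326.2, 303.6, 53.9, 39.9], 'p': 0.67}
lever {'rect': [355.6, 302.2, 51.9, 83.3], 'p': 0.86}
pred handle [[381.2 330.9]]
```

Request:
arm_command([
  [0.1, 0, -0.5, 2, 0],
  [0.1, 0, -1, 4, 0],
  [0.1, 0, -1.5, 5.5, 0],
  [0.1, 0, -1.5, 5.5, 0],
])

```text
clock: 26.12
eef_pos: [596.0, 243.9, 124.7]
eef_rot: [-3.141, 0.002, 3.04]
wrist_force: [-8.8, -11.3, 19.9]
finger_gap: 24.9
finger_force: 30.0
```

Request:
arm_command([
  [0.1, 0, 0.5, -1.5, 0],
  [0.1, 0, 0.7, -2, 0],
  [0.1, 0, 0.7, -2, 0],
  [0.1, 0, 0.7, -2, 0],
  [0.1, 0, 0.7, -2, 0],
])

```text
clock: 26.75
eef_pos: [596.0, 244.3, 126.1]
eef_rot: [-3.14, 0.001, 3.04]
wrist_force: [-6.6, -12.6, 14.4]
finger_gap: 25.4
finger_force: 30.0
```

```bash
python3 -c "
from h import *
s=monitor.read_state();print(s['clock'],s['eef_pos'],s['wrist_force'],s['finger_gap'],s['finger_force'])
# is the bar still at the TCP? bar end in wrist image vs predicted end of bar (front end 43 mm ahead along tool x)
w=imaging.camera('wrist');R=np.array(s['eef_pos']);y=s['eef_rot'][2]
e=R+43*np.array([np.cos(y),np.sin(y),0]);print('pred end',proj(w,[e]))
for r in trace(w,'handle')[:2]:
  print(r['p'],np.round(r['rect']))
hsv=cv2.cvtColor(w['img'],cv2.COLOR_RGB2HSV)
m=((hsv[...,0]<30)&(hsv[...,1]>60)&(hsv[...,2]>90));m[:, :240]=0;m[:,400:]=0
ys,xs=np.nonzero(m[250:]);print(len(xs),xs.min() if len(xs) else 0,xs.max() if len(xs) else 0,ys.min()+250 if len(xs) else 0)
print('pred top of front end',proj(w,[e+[0,0,13],e-[0,0,13]]))"
```

```text
26.75 [596.01990782 244.34251428 126.11581213] [ -6.6401927  -12.55236652  14.42661495] 25.36600680510666 30.009310841560364
pred end [[321.7 221. ]]
0.68 [322. 299.  64. 180.]
9025 249 399 250
pred top of front end [[321.6 228.8]
 [321.9 214.3]]
```

```bash
python3 -c "
from h import *
print(job.sign_off())"
```

```text
the job is handed in; nothing more can be done
None
```

I handed the job in with the pan and cover stacked on the base and the slide against its stop. The gripper holds the handle with the lever at about 0.92 rad by arm position, just past the third click. I had no direct reading of the pad's force on the cover, and I did not look at the stack again after pushing the slide.

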